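# Clip the chipping hammer to the yellow tether eye

### The arm

A 6-joint arm with a two-finger parallel gripper is mounted at the origin on the work surface. World frame = base frame: x ahead of the robot, y to its left, z up, the work surface at z = 0. Lengths are in m, angles in rad, forces in N, time in s.
With the tool pointing down it reaches from about 0.375 to 0.9 m from the base axis. Payload 3.1 kg.
Tool frame: the origin (TCP) lies between the finger pads; the fingertips stand 11 mm ahead of it and the grasp point (between the pads) lies 8 mm behind it; z points along the fingers, y is the line along which they close (so a half turn about z gives the same grasp; the last joint's range is limited). The gripper opens to 85 mm and grips with 20 to 120 N. Pads are 22 mm wide; open, the fingers measure 114 mm over their backs; the gripper's body (76 mm by 85 mm) begins 54 mm behind the grasp point. The pads swing forward as they close: fully open they stand 13 mm farther back than shut.
Start: joints at [-1.474, 0.527, 1.433, -0, 1.181, -0.178], TCP at [0.17, -0.601, 0.242] pointing down, gripper open.
Joint ranges: [-3.08, 3.08], [-0.75, 2.2], [0.22, 2.44], [-1.43, 4.57], [0, 2.65], [-2.85, 2.85]. Speed limits (rad/s): [2.79, 2.79, 3.14, 3.14, 3.14, 3.14].

### API

Orientations are given as a unit quaternion [x, y, z, w].
In Python, from plant import bot gives the robot as it stands. The module is installed in compiled form; this text tells all that it offers.
- The arm moves only by the tool arm_command, never from a script. Its argument "steps" is one flat list of numbers, 6 for each row, row after row: the shift along the world's x, y, z in mm, then the turn, a rotation vector about the world's x, y, z in rad. In form: [x, y, z, rx, ry, rz, x, y, z, rx, ry, rz, ...]. A call has exactly 5 rows; each row is the pose to reach, as a shift and turn from the pose commanded when the call began; what a row does not reach only later rows make up. A row lasts 1/10 s, in which the tool goes at most 50 mm and 8.59 degrees, less where a joint would pass 70% of its speed; a pose out of reach is approached as far as the arm can. A call with a gripper value outside its range is refused whole. "grip" is the closure, from 0 (fully open) to 1 (shut), set as the call begins (left out, the last holds). The fingers move at their own pace and stop on an object; the grip force is fixed at half the most. Time passes only in rows, so rows that repeat a pose let the fingers close, or fill a call up. It gives the time, the measured TCP pose, the force, the opening and the grip force at its end, in the units of the state.
- bot.get_state(): the state, without advancing time (a new reading comes with each control period).
- bot.camera(name): name is "scene" or "top" or "wrist"; returns the picture (384x512x3 uint8, blue, green, red); there is no depth.
- bot.calibration(name): a dict with "fx", "fy", "cx", "cy" (pixels), "T" (4x4, takes a point from camera to world coordinates). Camera axes: x right, y down, z forward; pixel columns grow to the right and rows downward; lengths in m; the calibration is good to about 2 mm. The wrist camera is an equidistant fisheye: a pixel r from the principal point sees the ray r / f radians off the axis. A picture is of the moment at which its call begins: read the wrist's pose just before it. calibration takes no time and is no camera call; for the wrist camera it gives the pose at the moment of the call.
- bot.sign_off(): hands the job in; it is judged then, once.
The state is a dict: "time_s": time; "joints": joint angles; "joint_vel": joint speeds; "effort": joint torques, N m; "tool_pos": TCP position; "tool_rot": TCP orientation; "wrist_force": force on the tool from outside, world axes, zero at the start; "ft_torque": the same for the moment, N m; "gripper_width": finger opening in m; "finger_force": force on a finger pad.
Only numpy, scipy, OpenCV 4.12 (cv2) and the standard library are available. Lean on these libraries where they do the work, as an engineer would, in place of code of your own. Each camera call takes 0.05 s, during which the arm holds its last target. There are 200 camera calls.

### The job

Pick up the chipping hammer by its black handle and snap the hook at its end onto the yellow tether eye, pressing its red gate gently against one leg of the loop until it gives way, passes the leg and springs shut behind it (never push the gate open with the fingers, and never load hook and eye with more than about 20 N). Then, still holding the hammer, draw it back against the shut gate with a steady pull of about 10 N for a second to prove that it holds. Finally lay the clipped hammer flat on the bench and let go, leaving the grey eye and everything else on the bench alone.

Things in the scene. Friction and masses are not known exactly. Their poses are not given: they have to be found in the camera images.
- hammer: Chipping hammer lying flat on the bench, about 200 mm long, 0.27 to 0.5 kg. Origin: on its underside, under the handle; x along the handle towards the snap hook, z up. Black rubber handle with orange bands: 24 mm wide (y), 28 mm high, from x -60 to 50 mm; grip it across its width, e.g. at the origin. Dark steel head crosswise at x -85 to -59 mm, y -80 to 62 mm, 26 mm thick
- hook_mouth (a point): Middle of the hook's mouth, at x 105, y 2, z 14 mm in the hammer's frame, same axes. The mouth looks to +x and is 16 mm wide between the inward-bent nose (y -10) and the gate's pivot (y 15)
- hook_back (a point): Back of the hook's inside, at x 63, y 0, z 14 mm in the hammer's frame. The bright steel hook is 9 mm bar, 14 mm above the underside, with two arms along x (bar centres at y -15 and 15 mm, 21 mm clear). A leg inside the hook has its centre at x = 93 mm when it bears on the shut gate and 67 to 70 mm when it bears on the back; the gate can spring shut once the leg is below x = 77 mm
- gate (a joint): Red sprung gate closing the mouth: a 6 mm bar 23 mm long, from its pivot on the +y arm across to the nose; rad. 0 = shut (it cannot swing outward), grows as it is pushed inward, at most 1.35. Pushing a leg through takes about 4 N at first touch and up to 8 N, plus rubbing
- yellow_eye: Yellow tether eye fixed to the bench: upright closed loop of 8 mm bar, legs 44 mm apart (centres), 56 mm high, on a foot plate 110 x 50 x 4 mm with a dark slot. Origin: under the foot's centre; x along the slot, away from the robot, within 0.35 rad of straight ahead. The loop is clamped off the foot's centre by an unknown amount up to 12 mm along x. Trades places with the grey eye at random
- yellow_eye_near (a point): Mid-slot place of the loop's near leg (8 mm bar), 25 mm above the bench, 22 mm from the foot's centre towards the robot; the leg itself stands up to 12 mm before or behind this point along x (exact across). The hook goes onto it along +x, at any height between foot and loop top
- yellow_eye_far (a point): The same for the far leg, 44 mm farther along x
- grey_eye: The same eye painted grey, fixed to the bench, not to be used; origin as for the yellow one
- square_tube: Standing offcut of steel square tube, 60 x 60 x 90 mm high, loose; origin under its centre
- coupon: Flat steel test plate 100 x 50 x 8 mm lying between the eyes, loose; origin under its centre, x along its length
- magnet_square: Red welding magnet bracket, about 100 x 80 x 18 mm, loose; origin underneath it
- wire_brush: Hand brush lying at the right, loose; origin underneath it, x along its length
- spatter_can: Blue spray can, 56 mm diameter, 150 mm high, standing, loose; origin under its centre
- pliers: Pliers with red grips, about 160 x 52 x 14 mm, loose; origin underneath, x along its length
- grinder: Blue angle grinder, about 290 mm long, 68 mm high, loose; origin underneath, x along its length
Not all that is in view belongs to the job. What is shaped like the hammer but turquoise is not meant.

How it is judged:
By the outcome, as a careful person would: the job done as asked, in the order asked, and still so for the second after the job is handed in, with the robot touching nothing.
It also fails if it takes over 61 s, if anything falls off the work surface, if the arm or the gripper's body presses on something with over 40 N, if the wrist force passes 120 N, or if a joint passes its speed limit or range.

## Working session

There is one attempt and no reset: what is moved stays moved. The work goes in short steps, Python scripts to look and compute and a tool call to move; the robot and the scene stay as the last step left them, time stands still between calls to the robot, and variables do not carry over. Pictures are saved under pics/ and viewed, at most 10 in all, crops included, and the job is handed in when it is done.

Besides the shell and the picture viewer there is one more tool, called after "Call:" as name(argument=value, ...) on one line, values as JSON. arm_command: Moves the arm, as the interface text tells. Its arguments: {"type":"object","properties":{"steps":{"type":"array","items":{"type":"number"}},"grip":{"type":"number"}},"required":["steps"]}

```bash
mkdir -p pics; cat > h.py <<'E'
import numpy as np, cv2
from plant import bot
def px2w(name,u,v,z,c=None):
    c=c or bot.calibration(name);T=np.array(c["T"])
    a,b=(u-c["cx"])/c["fx"],(v-c["cy"])/c["fy"]
    if name=="wrist":
        a*=1;r=np.hypot(u-c["cx"],v-c["cy"]);th=r/c["fx"]
        d=np.array([np.sin(th)*(u-c["cx"])/max(r,1e-9),np.sin(th)*(v-c["cy"])/max(r,1e-9),np.cos(th)])
    else: d=np.array([a,b,1])
    d=T[:3,:3]@d;o=T[:3,3]
    return o+d*(z-o[2])/d[2]
E
python3 - <<'E'
from h import *
for n in("top","scene"):
    im=bot.camera(n);cv2.imwrite(f"pics/{n}0.png",im)
    cv2.imwrite(f"pics/{n}0b.png",cv2.resize(im,(800,600),interpolation=cv2.INTER_CUBIC))
    c=bot.calibration(n);print(n,c["fx"],c["cx"],c["cy"],np.round(c["T"],3).tolist())
print(bot.get_state())
E
```

```text
top 445.0165257005475 245.95322914730218 192.1836698996935 [[-0.025, -0.99, 0.141, 0.305], [-1.0, 0.025, -0.001, 0.024], [-0.002, -0.141, -0.99, 1.642], [0.0, 0.0, 0.0, 1.0]]
scene 402.49785504941286 257.7044021193394 189.22634752461573 [[0.607, 0.423, -0.673, 1.31], [0.795, -0.303, 0.526, -0.608], [0.018, -0.854, -0.52, 0.665], [0.0, 0.0, 0.0, 1.0]]
{'time_s': 0.1, 'joints': array([-1.47354452e+00,  5.28368088e-01,  1.43376285e+00, -1.72310859e-05,
        1.18142170e+00, -1.78496942e-01]), 'joint_vel': array([-0.00012755, -0.00207257, -0.00394377,  0.00027318,  0.00039212,
       -0.00173505]), 'effort': array([ 7.26177586e-04, -4.43303704e+01, -1.78585893e+01, -2.60004208e-04,
        3.87387161e-03,  1.89303421e-06]), 'tool_pos': array([ 0.17013152, -0.60075199,  0.24143821]), 'tool_rot': array([ 9.90509449e-01,  1.37441156e-01,  3.18378899e-05, -9.79504805e-04]), 'wrist_force': array([0.38513573, 0.46819309, 0.13819929]), 'ft_torque': array([-0.01073281, -0.01500883,  0.00580173]), 'finger_force': 0.0, 'gripper_width': 0.0854652011790345}
```

View pics/top0b.png

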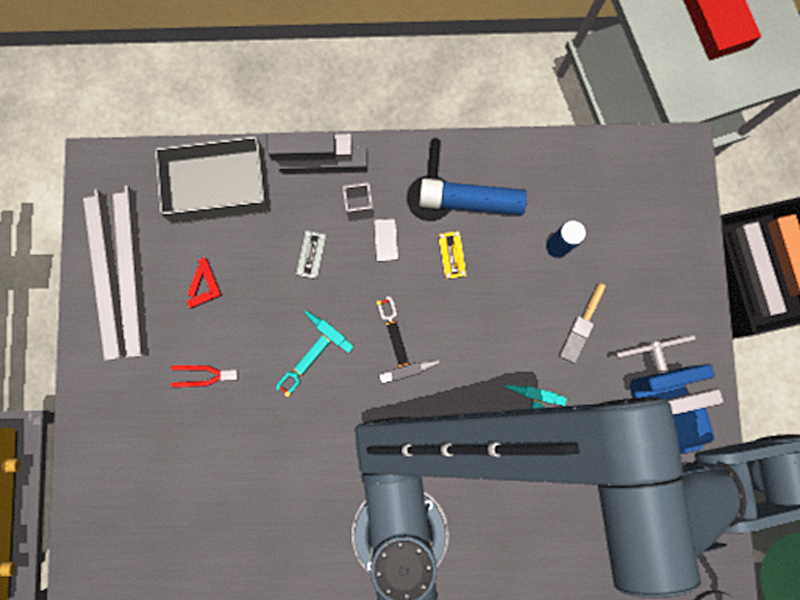

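View pics/scene0b.png

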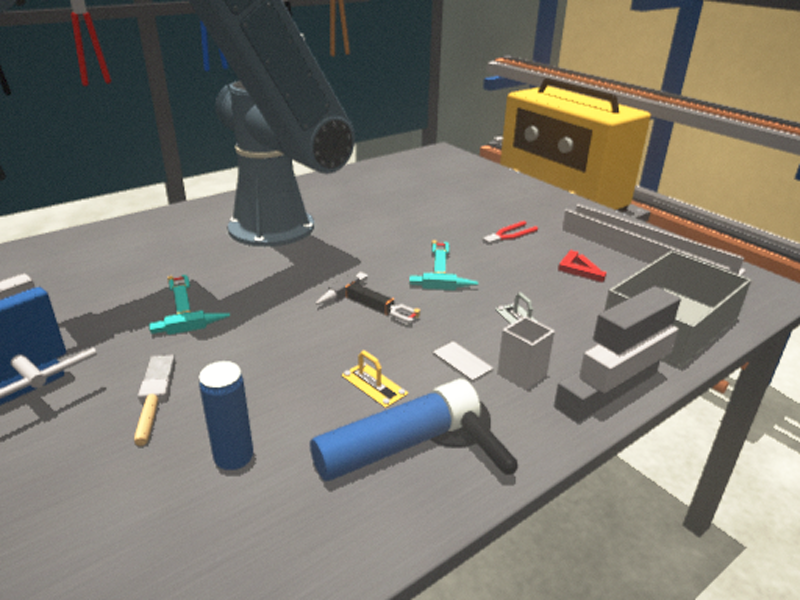

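The top view shows the hammer's handle at about (398,343), its hook at (387,310), the head at (408,372), and the yellow eye at (453,255), all in enlarged pixels. The scene view agrees. Next is a coarse position fix and a wide crop.

```bash
python3 - <<'E'
from h import *
im=cv2.imread("pics/top0.png")
cv2.imwrite("pics/c1.png",cv2.resize(im[140:250,230:320],(490,600),interpolation=cv2.INTER_CUBIC))
s=.64
for n,u,v,z in [("handle near",405,364,.028),("handle far",391,322,.028),("hook",383,298,.014),("eyefoot",453,255,.004)]:
    print(n,np.round(px2w("top",u*s,v*s,z),4))
c=bot.calibration("wrist");print(c["fx"],c["cx"],c["cy"],np.round(c["T"],3).tolist())
E
```

```text
handle near [ 0.3844 -0.0229  0.028 ]
handle far [0.483  0.0069 0.028 ]
hook [0.5421 0.0241 0.014 ]
eyefoot [ 0.6435 -0.1465  0.004 ]
297.3186396354542 256.0707436373794 192.69471546654714 [[0.272, -0.919, -0.285, 0.244], [-0.962, -0.26, -0.079, -0.578], [-0.001, 0.296, -0.955, 0.372], [0.0, 0.0, 0.0, 1.0]]
```

View pics/c1.png

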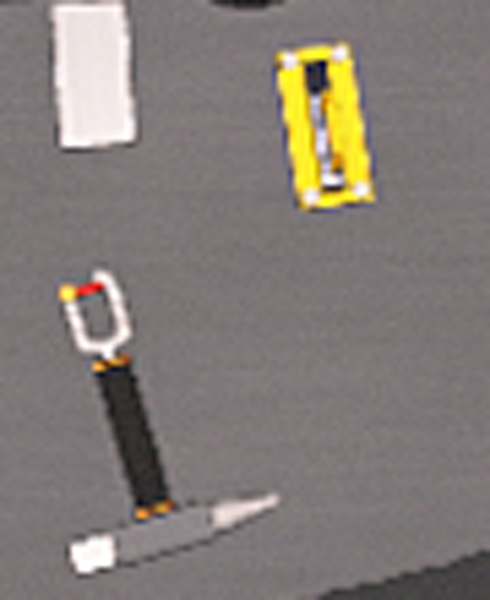

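The crop shows the hammer's orange bands at (153,510) and (112,364). The hook points away from the robot, with its gate pivot at (68,293) on the left. The yellow foot's corners are about (278,55), (350,45), (373,200) and (303,210). I'll move above the hammer for a closer look with the wrist camera.

Call:
arm_command(steps=[10,48,0,0,0,0,20,96,0,0,0,0,30,144,0,0,0,0,40,192,0,0,0,0,50,240,0,0,0,0], grip=0)

```text
time_s: 0.6
tool_pos: [0.2202, -0.3591, 0.242]
tool_rot: [0.991, 0.137, 0.0, -0.0]
wrist_force: [0.8, -0.3, -0.4]
gripper_width: 0.0853
finger_force: 0.0
```

Call:
arm_command(steps=[20,45,0,0,0,0,40,90,0,0,0,0,60,135,0,0,0,0,80,180,0,0,0,0,100,225,0,0,0,0])

```text
time_s: 1.1
tool_pos: [0.3205, -0.1346, 0.2424]
tool_rot: [0.991, 0.137, 0.0, 0.0]
wrist_force: [1.4, -0.9, -0.0]
gripper_width: 0.0852
finger_force: 0.0
```

Call:
arm_command(steps=[25,35,0,0,0,0,50,70,0,0,0,0,75,105,0,0,0,0,100,130,0,0,0,0,100,130,0,0,0,0])

```text
time_s: 1.6
tool_pos: [0.4229, -0.0039, 0.2424]
tool_rot: [0.99, 0.14, 0.001, 0.0]
wrist_force: [-0.0, 0.1, -0.1]
gripper_width: 0.0853
finger_force: 0.0
```

```bash
cat > look.py <<'E'
import sys
from h import *
n=sys.argv[1]
c=bot.calibration("wrist");im=bot.camera("wrist")
import pickle;pickle.dump(c,open(f"pics/{n}.pkl","wb"))
cv2.imwrite(f"pics/{n}_raw.png",im);cv2.imwrite(f"pics/{n}.png",cv2.resize(im,(800,600),interpolation=cv2.INTER_CUBIC))
s=bot.get_state();print(s["time_s"],s["tool_pos"],s["tool_rot"],s["wrist_force"],s["gripper_width"])
E
python3 look.py w1
```

```text
1.65 [ 0.42100066 -0.00505456  0.2420994 ] [ 9.90207554e-01  1.39602995e-01 -9.16581480e-06  6.85472825e-05] [ 0.23311669 -0.19319977 -0.12225634] 0.08518442271418716
```

View pics/w1.png

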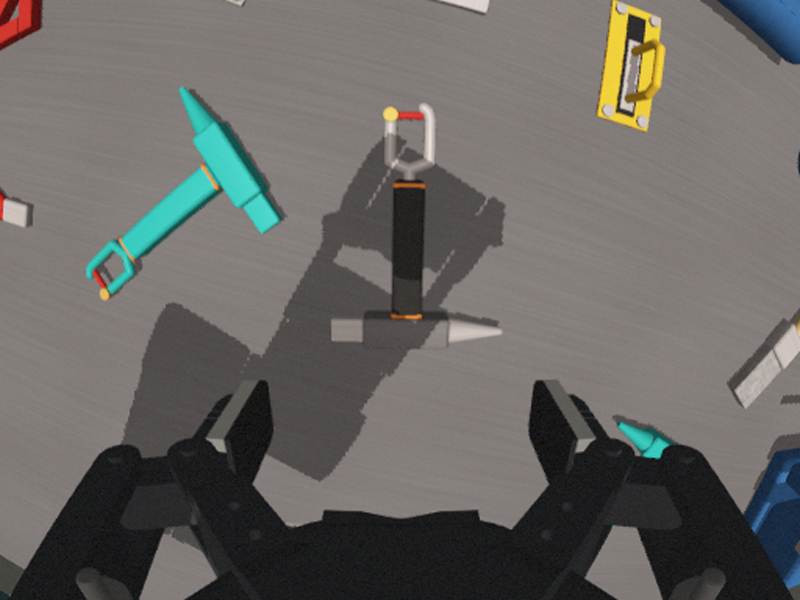

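The wrist view shows the handle's near band at (406,316) and far band at (409,184), the gate pivot at (390,115) and the nose at (427,108). The eye foot's corners are about (616,0), (662,18), (648,130) and (598,117), with the near leg's base at (628,103).

```bash
python3 - <<'E'
from h import *
import pickle
c=pickle.load(open("pics/w1.pkl","rb"));s=.64
P=lambda u,v,z:px2w("wrist",u*s,v*s,z,c)[:2]
a,b=P(406,316,.028),P(409,184,.028);d=b-a
print("handle",a,b,np.linalg.norm(d),"yaw",np.arctan2(d[1],d[0]))
for n,z,l in(("handle sides",.028,[(393,250),(423,250)]),("headsides",.02,[(331,330),(501,331)]),("piv/nose",.014,[(390,115),(427,108)]),("foot",.004,[(616,0),(662,18),(648,130),(598,117)]),("bolts",.006,[(620,9),(655,21),(643,122),(604,111)])):
    print(n,[np.round(P(*p,z),4).tolist() for p in l])
# top camera
q=lambda x,y:px2w("top",230+x/5.444,140+y/5.4545,.006)[:2]
B=np.array([q(289,61),q(340,52),q(361,190),q(311,197)]);print(B.mean(0),B[0]-B[3],B[1]-B[2])
E
```

```text
handle [ 0.38374044 -0.01876291] [0.48277654 0.00776605] 0.10252772895105976 yaw 0.26172706504263304
handle sides [[0.4316, 0.0054], [0.4379, -0.0164]]
headsides [[0.3525, 0.0359], [0.3901, -0.099]]
piv/nose [[0.5297, 0.036], [0.5429, 0.0107]]
foot [[0.6959, -0.1155], [0.7015, -0.1625], [0.5939, -0.1752], [0.5856, -0.1263]]
bolts [[0.6881, -0.1203], [0.6937, -0.1553], [0.5981, -0.1673], [0.5922, -0.1292]]
[ 0.64441995 -0.14569355] [0.09557309 0.01154586] [0.09703522 0.01052358]
```

Call:
arm_command(steps=[0,-1,-45,0,0,-0.01,0,-2,-90,0,0,-0.01,0,-3,-135,0,0,-0.01,0,-3.5,-170,0,0,-0.01,0,-3.5,-185,0,0,-0.01])

```text
time_s: 2.15
tool_pos: [0.4176, -0.0105, 0.0548]
tool_rot: [0.991, 0.132, -0.003, -0.001]
wrist_force: [-0.2, -0.0, 0.7]
gripper_width: 0.0854
finger_force: 0.0
```

Call:
arm_command(steps=[0,0,-15,0,0,0,0,0,-28,0,0,0,0,0,-37,0,0,0,0,0,-41,0,0,0,0,0,-41,0,0,0])

```text
time_s: 2.65
tool_pos: [0.4198, -0.0103, 0.0162]
tool_rot: [0.991, 0.132, -0.0, -0.0]
wrist_force: [0.0, -0.0, -0.0]
gripper_width: 0.0856
finger_force: 0.0
```

Call:
arm_command(steps=[0,0,0,0,0,0,0,0,0,0,0,0,0,0,0,0,0,0,0,0,0,0,0,0,0,0,0,0,0,0], grip=1)

```text
time_s: 3.15
tool_pos: [0.4205, -0.0099, 0.0168]
tool_rot: [0.991, 0.133, 0.0, 0.0]
wrist_force: [-0.9, 0.2, 4.9]
gripper_width: 0.0233
finger_force: 59.8
```

Call:
arm_command(steps=[0,0,0,0,0,0,0,0,0,0,0,0,0,0,0,0,0,0,0,0,0,0,0,0,0,0,0,0,0,0])

```text
time_s: 3.65
tool_pos: [0.4205, -0.0099, 0.0168]
tool_rot: [0.991, 0.133, 0.0, 0.0]
wrist_force: [-0.7, 0.8, 5.9]
gripper_width: 0.0231
finger_force: 59.8
```

Call:
arm_command(steps=[0,0,8,0,0,0,0,0,20,0,0,0,5,-5,35,0,0,0,8,-20,40,0,0,-0.03,12,-40,40,0,0,-0.06])

```text
time_s: 4.15
tool_pos: [0.4322, -0.0496, 0.0574]
tool_rot: [0.995, 0.103, 0.0, 0.0]
wrist_force: [-0.2, 0.1, -3.2]
gripper_width: 0.0229
finger_force: 59.2
```

Call:
arm_command(steps=[5,-30,0,0,0,-0.03,10,-60,0,0,0,-0.06,16,-90,0,0,0,-0.095,23,-110,0,0,0,-0.095,23,-117,0,0,0,-0.095])

```text
time_s: 4.65
tool_pos: [0.4569, -0.1695, 0.0567]
tool_rot: [0.999, 0.054, 0.002, 0.001]
wrist_force: [0.2, 0.0, -1.7]
gripper_width: 0.0224
finger_force: 59.1
```

Call:
arm_command(steps=[0,0,0,0,0,0,0,0,0,0,0,0,0,0,0,0,0,0,0,0,0,0,0,0,0,0,0,0,0,0])

```text
time_s: 5.15
tool_pos: [0.455, -0.166, 0.0563]
tool_rot: [0.998, 0.056, -0.0, -0.0]
wrist_force: [0.5, -0.7, -3.6]
gripper_width: 0.023
finger_force: 59.2
```

```bash
python3 look.py w2
```

```text
5.2 [ 0.45508407 -0.1662006   0.05630742] [ 9.98440795e-01  5.58204557e-02 -1.83479099e-04 -1.50757850e-04] [ 0.85683557  0.37178669 -2.10182369] 0.02265952492265582
```

View pics/w2.png

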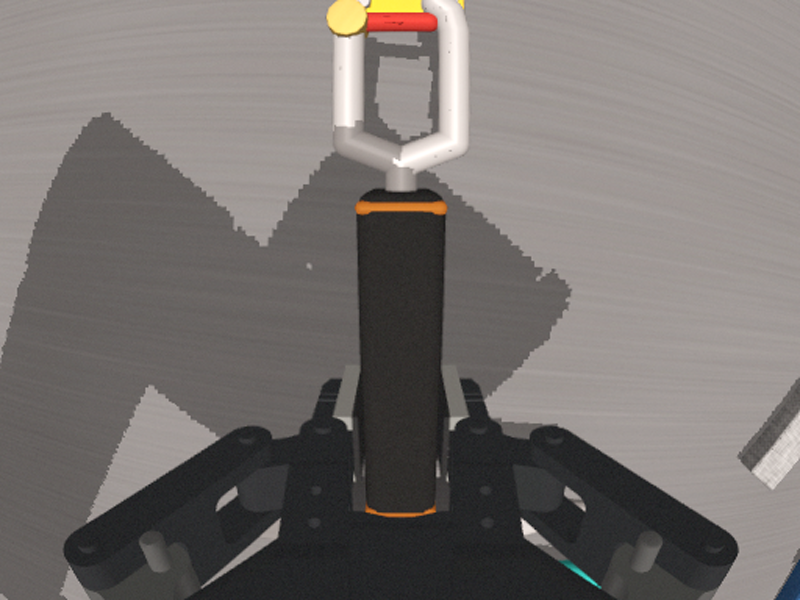

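The hammer is held straight, with the gate at about (400,20) at the picture's top edge. The hook hides the eye, so I'll raise the hammer and shift left to get both in one picture.

Call:
arm_command(steps=[0,0,40,0,0,0,10,30,75,0,0,0,20,60,105,0,0,0,30,80,120,0,0,0,30,80,120,0,0,0])

```text
time_s: 5.7
tool_pos: [0.4872, -0.0849, 0.1787]
tool_rot: [0.998, 0.057, 0.003, 0.001]
wrist_force: [0.1, -0.5, -2.2]
gripper_width: 0.0227
finger_force: 60.0
```

Call:
arm_command(steps=[0,0,0,0,0,0,0,0,0,0,0,0,0,0,0,0,0,0,0,0,0,0,0,0,0,0,0,0,0,0])

```text
time_s: 6.2
tool_pos: [0.4848, -0.0873, 0.1757]
tool_rot: [0.998, 0.055, -0.001, -0.0]
wrist_force: [-0.2, 0.3, -3.4]
gripper_width: 0.0227
finger_force: 60.1
```

```bash
python3 look.py w3; python3 - <<'E'
import cv2
im=cv2.imread("pics/w3_raw.png");cv2.imwrite("pics/w3c.png",cv2.resize(im[0:180,190:430],(800,600),interpolation=cv2.INTER_CUBIC))
E
```

```text
6.25 [ 0.4849317  -0.08723683  0.17584837] [ 9.98489365e-01  5.49429964e-02 -4.59468637e-04 -2.11583917e-04] [ 0.14129792  0.08745558 -2.72091957] 0.022494321979975012
```

View pics/w3c.png

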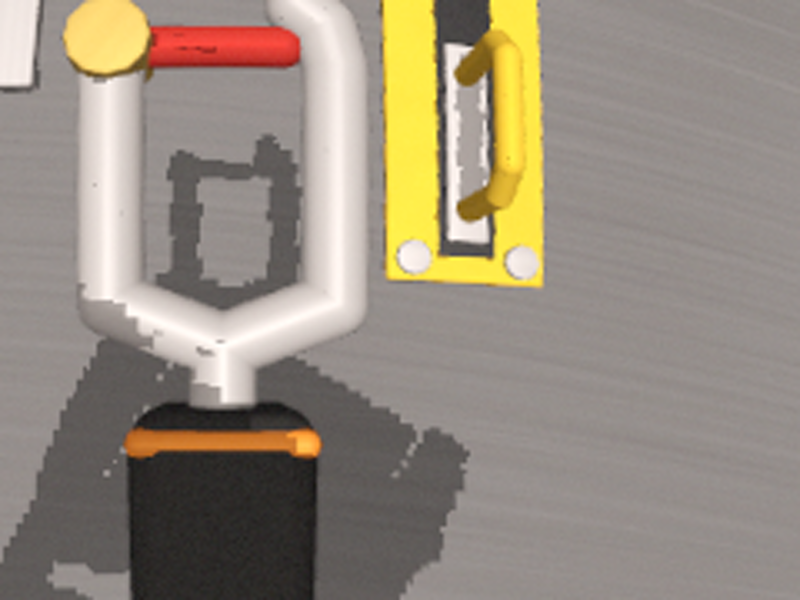

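Near leg base is at (467,212) with its top bend at (508,185), and far leg base at (465,75). The foot's near corners are (387,280) and (543,287). The hook's arms are at (112,200) and (333,200), and the shut gate is on row 47.

```bash
python3 - <<'E'
from h import *
import pickle
c=pickle.load(open("pics/w3.pkl","rb"));k=10/3
P=lambda u,v,z:px2w("wrist",190+u/k,v/k,z,c)[:2]*1000
t=np.array([484.93,-87.24]);yaw=2*np.arctan2(.05494,.99849);R=np.array([[np.cos(yaw),np.sin(yaw)],[-np.sin(yaw),np.cos(yaw)]])
print("yaw",yaw)
for n,z,l in(("legs base",.005,[(467,212),(465,75)]),("legs top",.050,[(508,185),(497,40)]),("near corners",.004,[(387,280),(543,287)]),("foot sides",.004,[(386,140),(541.5,140)]),("slot sides",.004,[(437,140),(492,140),(440,250),(492,255)]),("bolts",.006,[(414,257),(521,262)]),
 ("arms",.173,[(112,200),(335,200)]),("gate",.173,[(150,47),(300,47)]),("pivot",.178,[(107,37)]),("neck",.173,[(222,385)]),("band",.185,[(137,443),(311,443)])):
    for p in l:
        w=P(*p,z);print(n,np.round(w,1),"tool frame",np.round(R@(w-t),1))
E
```

```text
yaw 0.10993531462893501
legs base [ 611.8 -147. ] tool frame [119.6 -73.3]
legs base [ 656.  -141.9] tool frame [164.  -73.1]
legs top [ 613.6 -146.8] tool frame [121.4 -73.3]
legs top [ 653.8 -140. ] tool frame [162. -71.]
near corners [ 586.8 -125.1] tool frame [ 97.1 -48.8]
near corners [ 592.9 -174.3] tool frame [ 97.8 -98.4]
foot sides [ 630.5 -119.9] tool frame [141.1 -48.4]
foot sides [ 640.  -168.5] tool frame [145.2 -97.8]
slot sides [ 633.2 -135.5] tool frame [142.1 -64.2]
slot sides [ 636.6 -152.7] tool frame [143.6 -81.7]
slot sides [ 598.6 -140.2] tool frame [107.2 -65.1]
slot sides [ 599.9 -156.7] tool frame [106.7 -81.6]
bolts [ 594.9 -132.1] tool frame [104.4 -56.7]
bolts [ 599.2 -165.6] tool frame [105.  -90.4]
arms [579.  -60.8] tool frame [96.4 16. ]
arms [582.2 -90.1] tool frame [ 96.4 -13.5]
gate [601.  -63.4] tool frame [118.  11.]
gate [603.2 -83.2] tool frame [118.  -9.]
pivot [600.5 -58.2] tool frame [118.1  16.2]
neck [555.4 -78. ] tool frame [71.1  1.4]
band [547.7 -68.3] tool frame [64.5 11.9]
band [550.1 -89.6] tool frame [64.5 -9.5]
```

The loop lies on a line parallel to the tool axis, at tool y −73, and the hammer's axis is at tool y +1. I'll move to the standoff position and descend.

Call:
arm_command(steps=[-9,-27,0,0,0,0,-18,-54,-5,0,0,0,-26.5,-75,-40,0,0,0,-26.5,-79.5,-80,0,0,0,-26.5,-79.5,-115,0,0,0])

```text
time_s: 6.75
tool_pos: [0.459, -0.1682, 0.0602]
tool_rot: [0.999, 0.054, 0.001, 0.001]
wrist_force: [0.6, -0.6, -3.0]
gripper_width: 0.0229
finger_force: 60.0
```

Call:
arm_command(steps=[0,0,-15,0,0,0,0,0,-25,0,0,0,0,0,-31,0,0,0,0,0,-31,0,0,0,0,0,-31,0,0,0])

```text
time_s: 7.25
tool_pos: [0.4594, -0.1666, 0.031]
tool_rot: [0.998, 0.056, 0.001, 0.001]
wrist_force: [-0.1, 0.1, -2.8]
gripper_width: 0.0231
finger_force: 59.9
```

```bash
python3 look.py w4; python3 - <<'E'
from h import *
im=cv2.imread("pics/w4_raw.png")[0:150,180:340]
sc=bot.camera("scene")[190:270,190:290]
a=cv2.resize(im,(400,375),interpolation=cv2.INTER_CUBIC);b=cv2.resize(sc,(400,320),interpolation=cv2.INTER_CUBIC)
o=np.zeros((375,800,3),np.uint8);o[:,:400]=a;o[:320,400:]=b;cv2.imwrite("pics/v4.png",o)
E
```

```text
7.3 [ 0.45938449 -0.16665553  0.03117322] [9.98459220e-01 5.54813613e-02 8.08296407e-04 5.93234285e-04] [ 0.20724581 -0.41575238 -3.0249585 ] 0.022605003320753717
```

View pics/v4.png

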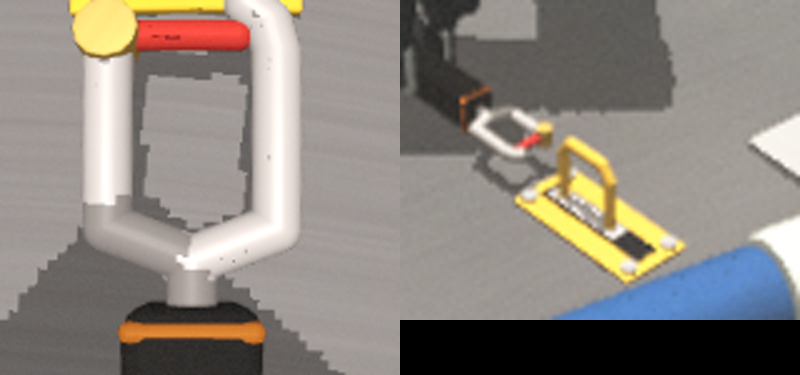

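The hook is lined up in front of the near leg: the left half shows the gate at row 35 with the foot's edge behind it, and the right half shows the hook facing the loop. I'll close in along the eye's x axis.

Call:
arm_command(steps=[5,0.6,0,0,0,0,10,1.1,0,0,0,0,15,1.7,0,0,0,0,19,2.1,0,0,0,0,22,2.4,0,0,0,0])

```text
time_s: 7.85
tool_pos: [0.4814, -0.1639, 0.0304]
tool_rot: [0.998, 0.056, 0.0, 0.0]
wrist_force: [-0.8, -0.1, -3.2]
gripper_width: 0.0229
finger_force: 59.9
```

Call:
arm_command(steps=[2,0.2,0,0,0,0,4,0.4,0,0,0,0,6,0.7,0,0,0,0,8,0.9,0,0,0,0,9,1,0,0,0,0])

```text
time_s: 8.35
tool_pos: [0.4887, -0.1627, 0.0301]
tool_rot: [0.998, 0.055, -0.001, -0.001]
wrist_force: [-4.0, -1.9, -1.6]
gripper_width: 0.0229
finger_force: 60.2
```

Call:
arm_command(steps=[2,0.2,0,0,0,0,4,0.4,0,0,0,0,6,0.7,0,0,0,0,8,0.9,0,0,0,0,10,1.1,0,0,0,0])

```text
time_s: 8.85
tool_pos: [0.4957, -0.1606, 0.0297]
tool_rot: [0.998, 0.055, -0.004, -0.002]
wrist_force: [-8.8, -2.2, -1.3]
gripper_width: 0.0227
finger_force: 60.2
```

Call:
arm_command(steps=[2,0.2,0,0,0,0,4,0.4,0,0,0,0,6,0.7,0,0,0,0,8,0.9,0,0,0,0,9,1,0,0,0,0])

```text
time_s: 9.35
tool_pos: [0.5032, -0.1583, 0.0291]
tool_rot: [0.998, 0.056, -0.006, -0.003]
wrist_force: [-8.7, 1.1, -2.6]
gripper_width: 0.0229
finger_force: 60.0
```

Call:
arm_command(steps=[2,0.2,0,0,0,0,4,0.4,0,0,0,0,6,0.6,0,0,0,0,8,0.6,0,0,0,0,9,0.6,0,0,0,0])

```text
time_s: 9.85
tool_pos: [0.5126, -0.1572, 0.029]
tool_rot: [0.998, 0.057, -0.006, -0.003]
wrist_force: [-5.6, 4.1, -3.3]
gripper_width: 0.0233
finger_force: 60.0
```

Call:
arm_command(steps=[0.5,0,0,0,0,0,1,0,0,0,0,0,1.5,0,0,0,0,0,2,0,0,0,0,0,2,0,0,0,0,0])

```text
time_s: 10.35
tool_pos: [0.5162, -0.1571, 0.0293]
tool_rot: [0.998, 0.057, -0.004, -0.003]
wrist_force: [-0.9, 6.2, -4.2]
gripper_width: 0.0226
finger_force: 60.0
```

```bash
python3 look.py w5; python3 - <<'E'
from h import *
im=cv2.imread("pics/w5_raw.png")[0:150,180:340]
sc=bot.camera("scene")[190:270,190:290]
a=cv2.resize(im,(400,375),interpolation=cv2.INTER_CUBIC);b=cv2.resize(sc,(400,320),interpolation=cv2.INTER_CUBIC)
o=np.zeros((375,800,3),np.uint8);o[:,:400]=a;o[:320,400:]=b;cv2.imwrite("pics/v5.png",o)
E
```

```text
10.4 [ 0.51641765 -0.15710838  0.02931002] [ 0.99836809  0.05691774 -0.00375166 -0.00272852] [-1.47481448  6.79831356 -4.46387172] 0.022504436815112553
```

View pics/v5.png

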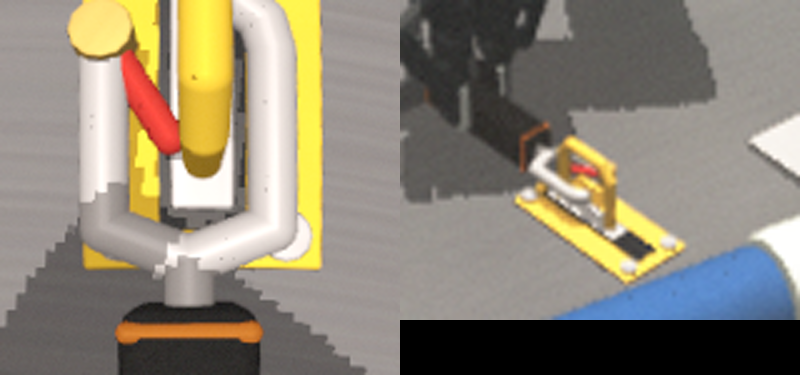

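The gate (red, left half, (130,60) to (180,150)) is swung in and rubs the leg at (205,160). The leg is at hammer x of about 79, so a few mm more are needed.

Call:
arm_command(steps=[1,0.3,0,0,0,0,2,0.6,0,0,0,0,3,0.8,0,0,0,0,4,1,0,0,0,0,4,1,0,0,0,0])

```text
time_s: 10.95
tool_pos: [0.5244, -0.1598, 0.0305]
tool_rot: [0.998, 0.055, 0.001, 0.0]
wrist_force: [-0.2, -0.3, -2.3]
gripper_width: 0.0226
finger_force: 60.0
```

```bash
python3 look.py w6; python3 - <<'E'
from h import *
im=cv2.imread("pics/w6_raw.png")[0:150,180:340]
cv2.imwrite("pics/v6.png",cv2.resize(im,(400,375),interpolation=cv2.INTER_CUBIC))
E
```

```text
11.0 [ 0.52416488 -0.15968344  0.03045783] [9.98475595e-01 5.51926397e-02 4.31367660e-04 2.69573925e-04] [-0.67540991 -0.36560831 -2.50999078] 0.022477562103993688
```

View pics/v6.png

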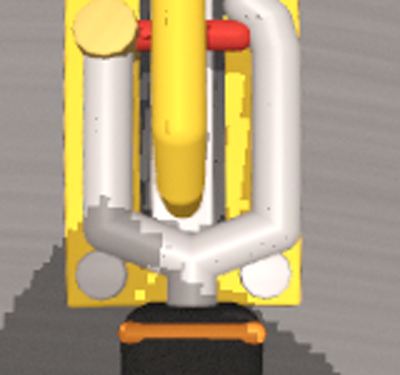

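The gate has sprung shut (red bar straight across at row 35), with the near leg inside the hook at (182,190) and forces near zero. Next comes the pull-back.

Call:
arm_command(steps=[-4,-0.4,0,0,0,0,-8,-0.9,0,0,0,0,-12,-1.3,0,0,0,0,-16,-1.8,0,0,0,0,-18,-2,0,0,0,0])

```text
time_s: 11.5
tool_pos: [0.505, -0.1612, 0.0303]
tool_rot: [0.998, 0.055, -0.0, -0.0]
wrist_force: [0.9, -0.3, -2.3]
gripper_width: 0.0228
finger_force: 60.0
```

Call:
arm_command(steps=[-1,-0.1,0,0,0,0,-2,-0.2,0,0,0,0,-3,-0.3,0,0,0,0,-4,-0.4,0,0,0,0,-4,-0.4,0,0,0,0])

```text
time_s: 12.0
tool_pos: [0.502, -0.1617, 0.0304]
tool_rot: [0.998, 0.055, 0.0, 0.0]
wrist_force: [1.1, -0.7, -2.9]
gripper_width: 0.0228
finger_force: 60.0
```

Call:
arm_command(steps=[-1,-0.1,0,0,0,0,-2,-0.2,0,0,0,0,-2.5,-0.3,0,0,0,0,-3,-0.3,0,0,0,0,-3,-0.3,0,0,0,0])

```text
time_s: 12.5
tool_pos: [0.5015, -0.1624, 0.0305]
tool_rot: [0.998, 0.056, 0.003, 0.001]
wrist_force: [6.6, 3.2, -5.8]
gripper_width: 0.0233
finger_force: 59.7
```

Call:
arm_command(steps=[-0.5,0,0,0,0,0,-1,0,0,0,0,0,-1.5,0,0,0,0,0,-1.5,0,0,0,0,0,-1.5,0,0,0,0,0])

```text
time_s: 13.0
tool_pos: [0.5013, -0.1626, 0.0306]
tool_rot: [0.998, 0.056, 0.004, 0.002]
wrist_force: [11.1, 4.6, -7.1]
gripper_width: 0.0228
finger_force: 59.5
```

Call:
arm_command(steps=[0.4,0.2,0,0,0,0,0.4,0.2,0,0,0,0,0.4,0.2,0,0,0,0,0.4,0.2,0,0,0,0,0.4,0.2,0,0,0,0])

```text
time_s: 13.5
tool_pos: [0.5014, -0.1624, 0.0306]
tool_rot: [0.998, 0.056, 0.004, 0.002]
wrist_force: [9.6, 4.5, -6.3]
gripper_width: 0.0231
finger_force: 59.5
```

Call:
arm_command(steps=[0,0,0,0,0,0,0,0,0,0,0,0,0,0,0,0,0,0,0,0,0,0,0,0,0,0,0,0,0,0])

```text
time_s: 14.0
tool_pos: [0.5014, -0.1624, 0.0306]
tool_rot: [0.998, 0.056, 0.004, 0.002]
wrist_force: [10.4, 3.6, -6.0]
gripper_width: 0.0227
finger_force: 59.5
```

Call:
arm_command(steps=[0,0,0,0,0,0,0,0,0,0,0,0,0,0,0,0,0,0,0,0,0,0,0,0,0,0,0,0,0,0])

```text
time_s: 14.5
tool_pos: [0.5013, -0.1624, 0.0306]
tool_rot: [0.998, 0.056, 0.004, 0.002]
wrist_force: [9.4, 3.9, -6.2]
gripper_width: 0.023
finger_force: 59.5
```

The pull held at about 10 N for over a second. I'll relax it, then lower the hammer.

Call:
arm_command(steps=[2,0.2,0,0,0,0,4,0.4,0,0,0,0,6,0.6,0,0,0,0,8,0.9,0,0,0,0,10,1,0,0,0,0])

```text
time_s: 15.0
tool_pos: [0.5071, -0.1606, 0.0302]
tool_rot: [0.998, 0.055, -0.001, -0.0]
wrist_force: [-0.5, -0.3, -2.7]
gripper_width: 0.0227
finger_force: 60.0
```

Call:
arm_command(steps=[0,0,-3,0,0,0,0,0,-6,0,0,0,0,0,-9,0,0,0,0,0,-11,0,0,0,0,0,-11,0,0,0])

```text
time_s: 15.5
tool_pos: [0.5073, -0.1606, 0.0189]
tool_rot: [0.998, 0.055, -0.0, -0.0]
wrist_force: [0.1, -0.6, -2.3]
gripper_width: 0.0228
finger_force: 60.0
```

Call:
arm_command(steps=[0,0,-1,0,0,0,0,0,-2,0,0,0,0,0,-3,0,0,0,0,0,-3,0,0,0,0,0,-3,0,0,0])

```text
time_s: 16.0
tool_pos: [0.5077, -0.1608, 0.0169]
tool_rot: [0.998, 0.055, 0.0, 0.0]
wrist_force: [-1.3, 0.7, 4.5]
gripper_width: 0.0226
finger_force: 60.8
```

It's resting at the same height as at pick-up, so I'll release and retreat straight up.

Call:
arm_command(steps=[0,0,0,0,0,0,0,0,0,0,0,0,0,0,0,0,0,0,0,0,0,0,0,0,0,0,0,0,0,0], grip=0)

```text
time_s: 16.5
tool_pos: [0.5076, -0.1608, 0.0162]
tool_rot: [0.998, 0.055, -0.0, -0.0]
wrist_force: [-0.9, 0.1, 0.9]
gripper_width: 0.0851
finger_force: 0.0
```

Call:
arm_command(steps=[0,0,0,0,0,0,0,0,10,0,0,0,0,0,30,0,0,0,0,0,60,0,0,0,0,0,90,0,0,0])

```text
time_s: 17.0
tool_pos: [0.5073, -0.1606, 0.1075]
tool_rot: [0.998, 0.055, -0.0, -0.0]
wrist_force: [0.1, -0.1, 0.1]
gripper_width: 0.0853
finger_force: 0.0
```

Call:
arm_command(steps=[-10,0,30,0,0,0,-20,0,60,0,0,0,-30,0,80,0,0,0,-30,0,80,0,0,0,-30,0,80,0,0,0])

```text
time_s: 17.5
tool_pos: [0.4777, -0.1608, 0.187]
tool_rot: [0.998, 0.055, 0.001, 0.0]
wrist_force: [-0.6, 0.6, -0.2]
gripper_width: 0.0857
finger_force: 0.0
```

```bash
python3 look.py w7; python3 - <<'E'
from h import *
w=cv2.imread("pics/w7_raw.png")[0:240,140:380];s=bot.camera("scene")[160:280,140:300]
o=np.zeros((400,800,3),np.uint8);o[:,:400]=cv2.resize(w,(400,400),interpolation=cv2.INTER_CUBIC);o[:300,400:]=cv2.resize(s,(400,300),interpolation=cv2.INTER_CUBIC)
cv2.imwrite("pics/v7.png",o)
E
```

```text
17.55 [ 0.47754247 -0.1606503   0.18619677] [ 9.98472045e-01  5.52591538e-02  3.41080586e-05 -3.17306414e-05] [ 0.17899524 -0.46467056  0.72358006] 0.08524627444931737
```

View pics/v7.png

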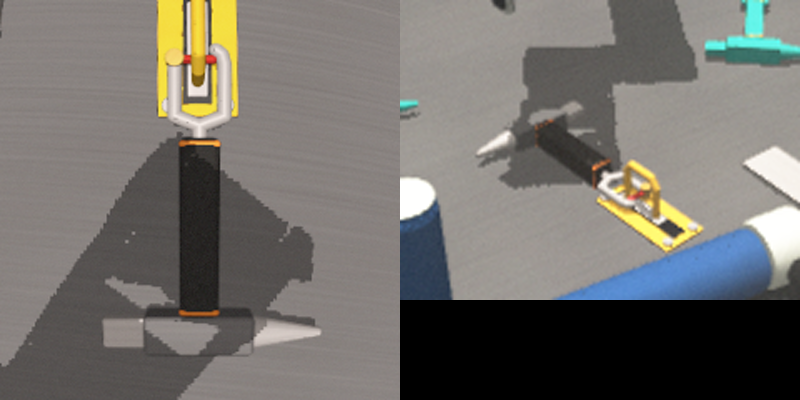

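The hammer lies flat with its hook around the near leg and the gate shut at (200,60). The gripper is clear of everything, so I'm handing in.

```bash
python3 -c "
from plant import bot
print(bot.sign_off())"
```

```text
the job is handed in; nothing more can be done
None
```

The hammer is clipped to the yellow eye with the gate shut behind its near leg, held a pull of about 10 N for over a second, and was laid flat and released; the job is handed in, but no verdict was shown.

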